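# Clear the jar, open the drop-front box and fetch the plaster bone

## Task

The jar stands where the door of the slope-front wooden box comes down: move it aside and leave it standing on the bench, clear of the door. Then pull the box's door all the way down and leave it open, take out the plaster bone and lay it gently on the wooden modelling board so that no part of it hangs over the edge. Do not tip the jar over, do not drop the bone, and leave the sanding block, the round tin and the little figure where they are.

Things in the scene. Friction and masses are not known exactly. Their poses are not given: they have to be found in the camera images.
- chest: Low plywood box with sloping front, fixed: 260 wide (y), 160 deep (x), 115 high. Origin on the bench under the middle of the hinge line at the foot of its front; x points into the box, z up. Floor 40 above the bench, clear width 244. The roof (8 thick, top at 115) begins at x = 70, so with the door down the floor is open from above for x = 0 to 70. Fixed stock inside fills it from x = 129.
- door (a joint): Angle (rad) of the box's bottom-hinged front door: 0 shut (leaning back 0.675 rad from upright), growing as its top comes over towards the box's -x and down, to 2.246 fully down (level, inner face 40 above the bench). It stays where it is left. Door 258 wide, 96 long, 8 thick.
- door_hinge (a point): Middle of the door's hinge line, 40 above the bench; the line runs along the box's y.
- door_bar (a point): Middle of the round steel bar of the door's bow handle: 8 in diameter, 100 long, parallel to the hinge, 136 from it and 40 past the door's free edge, in the door's plane. Shut, it is 82 behind the hinge line and 149 above the bench; fully down, 136 in front of the hinge line and 36 above the bench.
- jar: Closed white plastic jar with a black lid, 60 in diameter, 85 high, about 250 g. Origin at the centre of its underside, z up along it. It stands on the bench in front of the box.
- bone: White plaster cast of a short foot bone, about 80 g, lying in the box on its floor: 88 long, a round shaft 18 thick between two double-knobbed ends 38 and 42 wide and 25 high. Origin in the middle of its shaft, 13 above what it lies on; x along its length, roughly along the box's x. The shaft is free to grip for 38 in the middle.
- bone_a (a point): The bone's tip at its -x end, 44 from its middle.
- bone_b (a point): The bone's tip at its +x end, 44 from its middle.
- board: Flat wooden modelling board fixed to the bench beside the box, 130 (x) by 170 (y), 20 thick. Origin at the centre of its underside.
- block: Bystander: cork sanding block 92 x 62 x 28 lying on the bench on the other side of the box. Origin at the centre of its underside.
- tin: Bystander: low round aluminium tin with a lid, 74 in diameter, 46 high, standing beside the back half of the box. Origin at the centre of its underside.
- figure: Bystander: small grey figure on a round wooden foot 90 in diameter, 194 high, standing beside the back half of the box. Origin at the centre of its underside.
Not all that is in view belongs to the job. Several things have the shape of the jar; the one meant has the colours described above.

How it is judged:
By the outcome, as a careful person would: the job done as asked, in the order asked, and still so for the second after the job is handed in, with the robot touching nothing.
It also fails if it takes over 70 s, if anything falls off the work surface, if the arm or the gripper's body presses on something with over 40 N, if the wrist force passes 120 N, or if a joint passes its speed limit or range.

## Robot

A 7-joint arm with a two-finger parallel gripper is mounted at the origin on the work surface. World frame = base frame: x ahead of the robot, y to its left, z up, the work surface at z = 0. Lengths are in m, angles in rad, forces in N, time in s.
With the tool pointing down it reaches from about 0.425 to 0.95 m from the base axis. Payload 4.7 kg.
Tool frame: the origin (TCP) lies midway between the tips of the shut fingers; the grasp point (between the pads) lies 19 mm behind it; z points along the fingers, y is the line along which they close (so a half turn about z gives the same grasp; the last joint's range is limited). The gripper opens to 87 mm and grips with 3 to 60 N. Pads are 19 mm wide; open, the fingers measure 117 mm over their backs; the gripper's body (75 mm by 190 mm) begins 51 mm behind the grasp point.
Start: joints at [1.182, 0.469, -0.049, 1.532, 0.024, 1.141, -0.082], TCP at [0.238, -0.632, 0.223] pointing down, gripper open.
Joint ranges: [-2.59, 2.59], [-0.33, 1.99], [-1.39, 1.29], [0.1, 2.45], [-1.04, 4.18], [0.21, 1.99], [-2.66, 2.66]. Speed limits (rad/s): [2.57, 2.57, 3.14, 3.14, 3.14, 3.14, 3.14].

## Interface

Orientations are given as [roll, pitch, yaw] about the fixed x, y, z axes, in that order (R = Rz(yaw) Ry(pitch) Rx(roll)).
In Python, from rig import manip gives the robot as it stands. The module is installed in compiled form; this text tells all that it offers.
- The arm moves only by the tool step_arm, never from a script. Its argument "increments" is one flat list of numbers, 7 for each row, row after row: the shift along the world's x, y, z in cm, then the turn, a rotation vector about the world's x, y, z in degrees, then the finger opening in cm, from 0 to 8.7. In form: [tx, ty, tz, wx, wy, wz, hand, tx, ty, tz, wx, wy, wz, hand, ...]. A call has exactly 5 rows; each row shifts and turns the commanded pose from where the row before left it; what a row does not reach is not made up. A row lasts 1/12 s, in which the tool goes at most 41.7 mm and 7.16 degrees, less where a joint would pass 70% of its speed; a pose out of reach is approached as far as the arm can. A call with a gripper value outside its range is refused whole. The fingers move at their own pace and stop on an object; the grip force is fixed at half the most. Time passes only in rows, so rows that do not move let the fingers close, or fill a call up. It gives the time, the measured TCP pose, the force, the opening and the grip force at its end, in the units of the state.
- manip.read_state(): the state, without advancing time (a new reading comes with each control period).
- manip.grab_frame(name): name is "side" or "top" or "wrist"; returns a dict with "img" (400x640x3 uint8, red, green, blue), "camera_matrix" (3x3 intrinsics, pixels), "world_to_cam" (4x4, takes a point from world to camera coordinates). Camera axes: x right, y down, z forward; pixel columns grow to the right and rows downward; lengths in m; the calibration is good to about 2 mm. A picture is of the moment at which its call begins. There is no depth.
- manip.job_done(): hands the job in; it is judged then, once.
The state is a dict: "t": time; "qpos": joint angles; "dq": joint speeds; "joint_torque": joint torques, N m; "position": TCP position; "eef_rot": TCP orientation; "ft_force": force on the tool from outside, world axes, zero at the start; "wrist_torque": the same for the moment, N m; "grip_width": finger opening in m; "grasp_force": force on a finger pad.
Only numpy, scipy, OpenCV 4.12 (cv2) and the standard library are available. Lean on these libraries where they do the work, as an engineer would, in place of code of your own. Each camera call takes 0.05 s, during which the arm holds its last target. There are 200 camera calls.

## Working session

There is one attempt and no reset: what is moved stays moved. The work goes in short steps, Python scripts to look and compute and a tool call to move; the robot and the scene stay as the last step left them, time stands still between calls to the robot, and variables do not carry over. Pictures are saved under pics/ and viewed, at most 11 in all, crops included, and the job is handed in when it is done.

Besides the shell and the picture viewer there is one more tool, called after "Call:" as name(argument=value, ...) on one line, values as JSON. step_arm: Moves the arm, as the interface text tells. Its arguments: {"type":"object","properties":{"increments":{"type":"array","items":{"type":"number"}}},"required":["increments"]}

```bash
mkdir -p pics
cat > h.py <<'E'
import numpy as np, cv2, pickle
from rig import manip
def shot(n,tag):
    f=manip.grab_frame(n); cv2.imwrite(f'pics/{tag}.png',f['img'][:,:,::-1]); pickle.dump(f,open(f'pics/{tag}.pkl','wb')); return f
def load(tag): return pickle.load(open(f'pics/{tag}.pkl','rb'))
def back(f,u,v,z):
    K=np.array(f['camera_matrix']);T=np.array(f['world_to_cam']);R=T[:3,:3];c=-R.T@T[:3,3]
    d=R.T@np.linalg.solve(K,[u,v,1]); return c+d*(z-c[2])/d[2]
def proj(f,p):
    K=np.array(f['camera_matrix']);T=np.array(f['world_to_cam']);q=K@(T[:3,:3]@np.array(p)+T[:3,3]); return q[:2]/q[2]
E
python3 - <<'E'
from h import *
for n in ['top','side']:
    f=shot(n,n+'0');T=np.array(f['world_to_cam']);print(n,(-T[:3,:3].T@T[:3,3]).round(3),T[2,:3].round(2))
s=manip.read_state();print(s)
E
```

```text
top [0.457 0.012 1.007] [ 0.13 -0.   -0.99]
side [ 0.515 -0.576  0.614] [ 0.09  0.75 -0.66]
{'t': 0.1, 'qpos': array([ 1.18209308,  0.46939319, -0.04860826,  1.53357785,  0.02413335,
        1.14102011, -0.08231229]), 'dq': array([ 0.00017075, -0.00159652, -0.0013784 , -0.0031157 ,  0.00041162,
       -0.00072895,  0.001089  ]), 'joint_torque': array([ 7.34468467e-04, -5.09172893e+01, -8.13267077e-02, -2.36830795e+01,
       -6.15164149e-02,  3.44352960e-02,  5.76472826e-05]), 'position': array([ 0.23747812, -0.63125966,  0.22158116]), 'eef_rot': array([-3.13978319e+00,  8.82715878e-05,  3.59845916e-01]), 'ft_force': array([-0.52486868,  0.50154138, -0.27691743]), 'wrist_torque': array([ 0.02180716, -0.01993453,  0.01943049]), 'grasp_force': 0.0, 'grip_width': 0.08712572476775451}
```

View pics/top0.png

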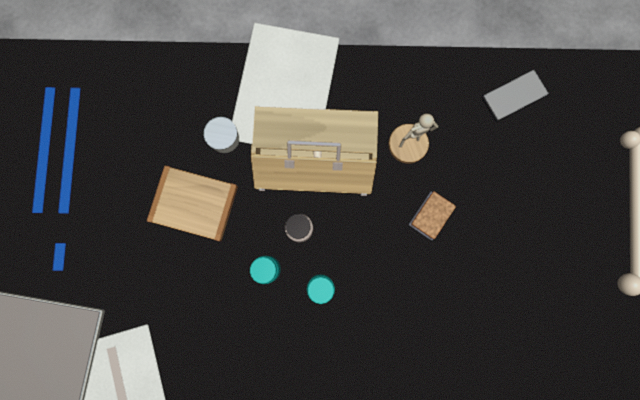

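View pics/side0.png

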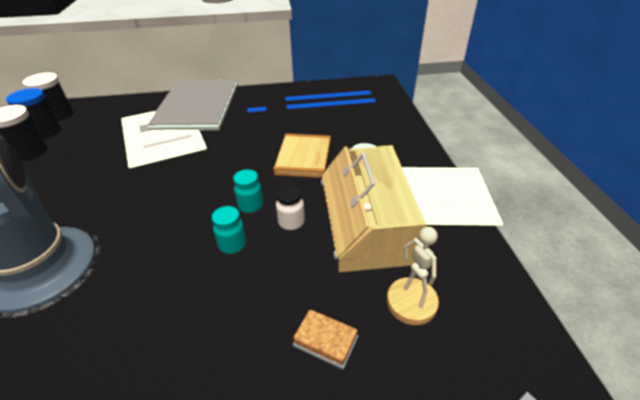

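The top view shows the box at (315,150), with its door foot along row ~192 and its bar at (315,143). The board is at (192,204), the tin at (221,134), the figure at (409,143) and the block at (433,215).

Jar candidates: the black-lidded one at top (299,227) / side (290,208), two teal ones at top (264,270) and (320,290), and black jars with white or blue lids at side left (40,90), (30,110), (12,130). Only the first has a white body and a black lid. I'll confirm that in a crop.

Run:
```python
from h import *
f=load('side0');t=load('top0')
a=cv2.resize(f['img'][150:270,190:350],None,fx=4.5,fy=4.5,interpolation=cv2.INTER_CUBIC)[:290*2]
b=cv2.resize(t['img'][95:245,140:340],None,fx=4,fy=4,interpolation=cv2.INTER_CUBIC)
cv2.imwrite('pics/cj.png',a[:,:,::-1]);
cv2.imwrite('pics/ct.png',cv2.resize(t['img'][95:245,240:390],None,fx=4,fy=4,interpolation=cv2.INTER_CUBIC)[:,:,::-1])
B=lambda u,v,z:back(t,u,v,z).round(3)
print('jar lid',B(298.5,227,.085))
print('teal',B(264,270,.085),B(320.5,290,.085))
print('bar',B(288,143,.149),B(341,145,.149))
print('roof back',B(255,107,.115),B(378,111,.115))
print('foot',B(253,190,.04),B(375,194,.04))
print('board',[B(u,v,.02) for u,v in [(166,167),(236,182),(220,241),(148,222)]])
print('tin',B(221,133,.046),'block',B(433,215,.028),'fig',B(409,143,.01))
```

```text
jar lid [0.52  0.054 0.085]
teal [0.43  0.123 0.085] [0.391 0.005 0.085]
bar [0.684 0.076 0.149] [ 0.682 -0.031  0.149]
roof back [0.77  0.15  0.115] [ 0.766 -0.109  0.115]
foot [0.604 0.159 0.04 ] [ 0.6   -0.113  0.04 ]
board [array([0.657, 0.363, 0.02 ]), array([0.625, 0.202, 0.02 ]), array([0.49 , 0.232, 0.02 ]), array([0.53 , 0.396, 0.02 ])]
tin [0.732 0.235 0.046] block [ 0.556 -0.244  0.028] fig [ 0.726 -0.196  0.01 ]
```

View pics/cj.png

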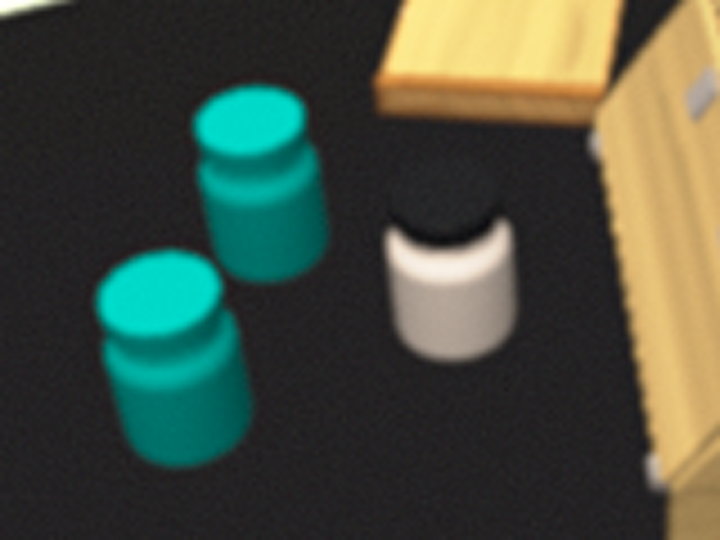

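View pics/ct.png

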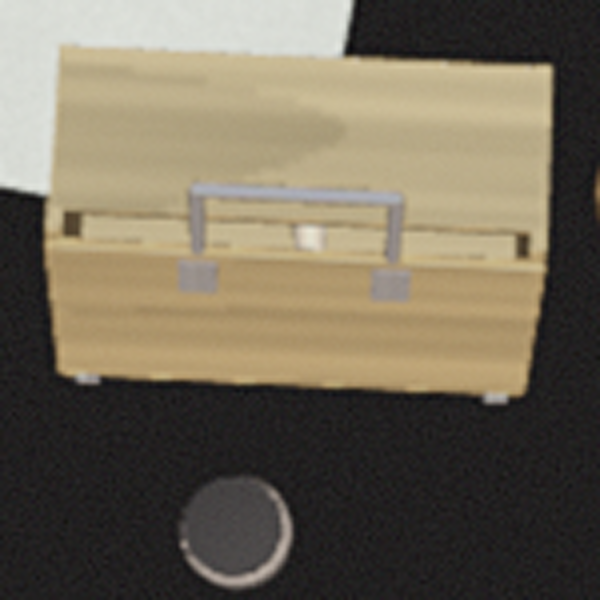

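The crop confirms it: this jar has a white body and black lid, centred at top pixel (299,227.5), which puts it near (0.520, 0.054). The bar ends are at (288.3,142.5) and (340.5,144.8), and the bone shows through the slot at about (317.5,154). Next I'll fit the box pose and start the approach.

Run:
```python
from h import *
from scipy.optimize import least_squares as LS
t=load('top0');s=load('side0')
obs=[((.082,.052,.149),(288.3,142.5)),((.082,-.052,.149),(340.5,144.8)),((.16,.13,.115),(255,106.3)),((.16,-.13,.115),(378,111.3)),((0,.129,.04),(254.5,188.8)),((0,-.129,.04),(371.5,193.8))]
W=lambda p,b:np.array([p[0]+np.cos(p[2])*b[0]-np.sin(p[2])*b[1],p[1]+np.sin(p[2])*b[0]+np.cos(p[2])*b[1],b[2]])
r=LS(lambda p:np.concatenate([proj(t,W(p,b))-u for b,u in obs]),[.6,.02,0]);print(r.x.round(4),r.fun.round(1))
print('bar side',proj(s,W(r.x,(.082,.05,.149))),proj(s,W(r.x,(.082,-.05,.149))),'jar side lid',proj(s,[.52,.054,.085]),'bottom',proj(s,[.52,.054,0]),'roof',proj(s,W(r.x,(.16,-.13,.115))))
```

```text
[ 0.6045  0.0249 -0.0262] [ 0.3 -1.3 -0.2 -1.3 -0.3  1.6 -0.1  1.9  0.9 -0.4 -0.5 -0.4]
bar side [363.76270898 155.71708458] [373.95797997 185.72659904] jar side lid [286.67357252 192.73879572] bottom [289.43867659 221.23540279] roof [424.21578107 224.38753614]
```

Call:
step_arm(increments=[1.41, 3.42, 0, 0, 0, 3.47, 8.7, 1.41, 3.42, 0, 0, 0, 3.47, 8.7, 1.41, 3.42, 0, 0, 0, 3.47, 8.7, 1.41, 3.42, 0, 0, 0, 3.47, 8.7, 1.41, 3.42, 0, 0, 0, 3.47, 8.7])

```text
t: 0.52
position: [0.3084, -0.4588, 0.2221]
eef_rot: [-3.141, -0.0, 0.665]
ft_force: [0.7, 0.3, 0.1]
grip_width: 0.0867
grasp_force: 0.0
```

Call:
step_arm(increments=[1.41, 3.42, 0, 0, 0, 3.47, 8.7, 1.41, 3.42, 0, 0, 0, 3.47, 8.7, 1.41, 3.42, 0, 0, 0, 3.47, 8.7, 1.41, 3.42, 0, 0, 0, 3.47, 8.7, 1.41, 3.42, 0, 0, 0, 3.47, 8.7])

```text
t: 0.93
position: [0.3787, -0.2879, 0.2224]
eef_rot: [-3.141, 0.0, 0.968]
ft_force: [1.4, -0.2, -0.5]
grip_width: 0.0871
grasp_force: 0.0
```

Call:
step_arm(increments=[1.41, 3.42, 0, 0, 0, 3.47, 8.7, 1.41, 3.42, 0, 0, 0, 3.47, 8.7, 1.41, 3.42, 0, 0, 0, 3.47, 8.7, 1.41, 3.42, 0, 0, 0, 3.47, 8.7, 1.41, 3.42, 0, 0, 0, 3.47, 8.7])

```text
t: 1.35
position: [0.4492, -0.1171, 0.2225]
eef_rot: [-3.142, 0.0, 1.271]
ft_force: [0.4, -0.4, -0.4]
grip_width: 0.087
grasp_force: 0.0
```

Call:
step_arm(increments=[1.41, 3.42, 0, 0, 0, 3.47, 8.7, 1.41, 3.42, 0, 0, 0, 3.47, 8.7, 1.41, 3.42, 0, 0, 0, 3.47, 8.7, 1.41, 3.42, 0, 0, 0, 3.47, 8.7, 1.41, 3.42, 0, 0, 0, 3.47, 8.7])

```text
t: 1.77
position: [0.5198, 0.0537, 0.2224]
eef_rot: [-3.141, 0.0, 1.574]
ft_force: [0.0, -0.1, 0.6]
grip_width: 0.0868
grasp_force: 0.0
```

Call:
step_arm(increments=[0, 0, -3, 0, 0, 0, 8.7, 0, 0, -3, 0, 0, 0, 8.7, 0, 0, -3, 0, 0, 0, 8.7, 0, 0, -3, 0, 0, 0, 8.7, 0, 0, -2, 0, 0, 0, 8.7])

```text
t: 2.18
position: [0.5179, 0.0518, 0.0797]
eef_rot: [-3.138, 0.0, 1.571]
ft_force: [0.5, -1.0, 0.3]
grip_width: 0.087
grasp_force: 0.0
```

Call:
step_arm(increments=[0, 0, -2, 0, 0, 0, 8.7, 0, 0, -1.5, 0, 0, 0, 8.7, 0, 0, -1, 0, 0, 0, 8.7, 0, 0, -0.5, 0, 0, 0, 8.7, 0, 0, 0, 0, 0, 0, 8.7])

```text
t: 2.6
position: [0.5191, 0.0521, 0.0317]
eef_rot: [-3.14, 0.0, 1.571]
ft_force: [-0.0, 0.4, 0.4]
grip_width: 0.0871
grasp_force: 0.0
```

Call:
step_arm(increments=[0, 0, 0, 0, 0, 0, 5, 0, 0, 0, 0, 0, 0, 5, 0, 0, 0, 0, 0, 0, 5, 0, 0, 0, 0, 0, 0, 5, 0, 0, 0, 0, 0, 0, 5])

```text
t: 3.02
position: [0.5205, 0.0522, 0.0333]
eef_rot: [3.139, -0.0, 1.571]
ft_force: [2.3, 0.6, 0.6]
grip_width: 0.0617
grasp_force: 0.7
```

Call:
step_arm(increments=[0, 0, 0, 0, 0, 0, 5, 0, 0, 0, 0, 0, 0, 5, 0, 0, 0, 0, 0, 0, 5, 0, 0, 0, 0, 0, 0, 5, 0, 0, 0, 0, 0, 0, 5])

```text
t: 3.43
position: [0.5207, 0.0522, 0.0332]
eef_rot: [3.14, -0.0, 1.571]
ft_force: [1.1, -1.5, 5.9]
grip_width: 0.0593
grasp_force: 30.0
```

Call:
step_arm(increments=[0, 0, 1, 0, 0, 0, 5, 0, 0, 2, 0, 0, 0, 5, 0, 0, 2, 0, 0, 0, 5, 0, 0, 1, 0, 0, 0, 5, 0, -1, 0, 0, 0, 0, 5])

```text
t: 3.85
position: [0.5206, 0.0446, 0.0947]
eef_rot: [3.138, -0.002, 1.574]
ft_force: [1.0, 0.5, -2.1]
grip_width: 0.0584
grasp_force: 30.0
```

Call:
step_arm(increments=[-0.5, -2, 0, 0, 0, 0, 5, -1, -3, 0, 0, 0, 0, 5, -1, -3, 0, 0, 0, 0, 5, -1, -3, 0, 0, 0, 0, 5, -1, -3, 0, 0, 0, 0, 5])

```text
t: 4.27
position: [0.4725, -0.0998, 0.0913]
eef_rot: [-3.139, -0.0, 1.571]
ft_force: [0.0, -0.5, -2.4]
grip_width: 0.0588
grasp_force: 30.0
```

Call:
step_arm(increments=[-1, -3, 0, 0, 0, 0, 5, -1, -3, 0, 0, 0, 0, 5, -1, -3, 0, 0, 0, 0, 5, -1, -3, 0, 0, 0, 0, 5, -0.5, -2, 0, 0, 0, 0, 5])

```text
t: 4.68
position: [0.426, -0.2414, 0.0911]
eef_rot: [-3.137, 0.0, 1.567]
ft_force: [-0.6, 0.0, -1.4]
grip_width: 0.0592
grasp_force: 30.0
```

Call:
step_arm(increments=[-0.5, -1, 0, 0, 0, 0, 5, 0, 0, -1.5, 0, 0, 0, 5, 0, 0, -1.5, 0, 0, 0, 5, 0, 0, -1, 0, 0, 0, 5, 0, 0, -1, 0, 0, 0, 5])

```text
t: 5.1
position: [0.4239, -0.247, 0.0413]
eef_rot: [-3.14, -0.001, 1.572]
ft_force: [-0.1, 0.9, -2.4]
grip_width: 0.0589
grasp_force: 30.0
```

Call:
step_arm(increments=[0, 0, -0.4, 0, 0, 0, 5, 0, 0, -0.2, 0, 0, 0, 5, 0, 0, -0.2, 0, 0, 0, 5, 0, 0, -0.1, 0, 0, 0, 5, 0, 0, 0, 0, 0, 0, 5])

```text
t: 5.52
position: [0.425, -0.2478, 0.0338]
eef_rot: [3.141, 0.0, 1.571]
ft_force: [-0.8, 0.9, -1.9]
grip_width: 0.0588
grasp_force: 30.0
```

Call:
step_arm(increments=[0, 0, -0.1, 0, 0, 0, 5, 0, 0, -0.05, 0, 0, 0, 5, 0, 0, 0, 0, 0, 0, 8.7, 0, 0, 0, 0, 0, 0, 8.7, 0, 0, 0, 0, 0, 0, 8.7])

```text
t: 5.93
position: [0.4252, -0.248, 0.0325]
eef_rot: [3.14, 0.001, 1.571]
ft_force: [0.3, -0.0, -0.3]
grip_width: 0.0717
grasp_force: 0.0
```

Call:
step_arm(increments=[0, 0, 0, 0, 0, 0, 8.7, 0, 0, 0, 0, 0, 0, 8.7, 0, 0, 0, 0, 0, 0, 8.7, 0, 0, 1, 0, 0, 0, 8.7, 0, 0, 2, 0, 0, 0, 8.7])

```text
t: 6.35
position: [0.4231, -0.2469, 0.0611]
eef_rot: [-3.138, -0.003, 1.571]
ft_force: [-0.4, 0.3, 0.7]
grip_width: 0.0868
grasp_force: 0.0
```

Call:
step_arm(increments=[0, 0, 3, 0, 0, 0, 8.7, 0, 0, 3, 0, 0, 0, 8.7, 0, 0, 3, 0, 0, 0, 8.7, 0, 0, 3, 0, 0, 0, 8.7, 0, 0, 3, 0, 0, 0, 8.7])

```text
t: 6.77
position: [0.4245, -0.2474, 0.2143]
eef_rot: [3.141, 0.0, 1.572]
ft_force: [0.3, -0.3, 0.2]
grip_width: 0.0873
grasp_force: 0.0
```

Run:
```python
from h import *
f=shot('side','s1');s=manip.read_state();print(s['position'],s['eef_rot'])
```

```text
[ 0.42807514 -0.24872629  0.22004834] [3.13219529 0.0061717  1.57148882]
```

View pics/s1.png

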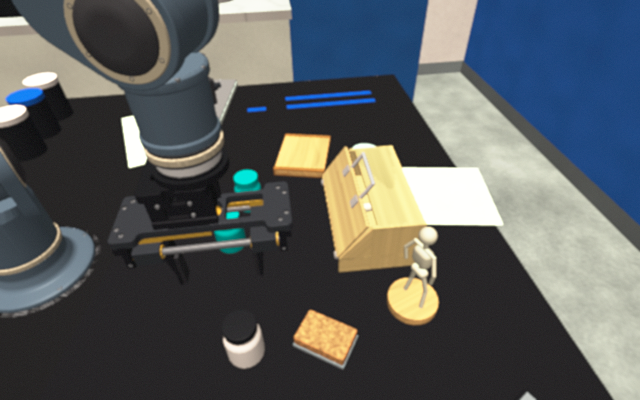

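The side view shows the jar upright at (243,340), clear of the door swing. The other things haven't moved. Next: above the bar, tilted 10°.

Call:
step_arm(increments=[2.58, 2.71, 0, 0, 1, -0.15, 4, 2.58, 2.71, 0, 0, 1, -0.15, 4, 2.58, 2.71, 0, 0, 1, -0.15, 4, 2.58, 2.71, 0, 0, 1, -0.15, 4, 2.58, 2.71, 0, 0, 1, -0.15, 4])

```text
t: 7.23
position: [0.5546, -0.111, 0.2127]
eef_rot: [-3.054, 0.001, 1.558]
ft_force: [0.9, -0.7, 0.8]
grip_width: 0.0616
grasp_force: 0.0
```

Call:
step_arm(increments=[2.58, 2.71, 0, 0, 1, -0.15, 4, 2.58, 2.71, 0, 0, 1, -0.15, 4, 2.58, 2.71, 0, 0, 1, -0.15, 4, 2.58, 2.71, 0, 0, 1, -0.15, 4, 2.58, 2.71, 0, 0, 1, -0.15, 4])

```text
t: 7.65
position: [0.6836, 0.0245, 0.2124]
eef_rot: [-2.966, 0.002, 1.545]
ft_force: [0.4, -0.3, 0.2]
grip_width: 0.0405
grasp_force: 0.0
```

Call:
step_arm(increments=[0, 0, -1, 0, 0, 0, 4, 0, 0, -1, 0, 0, 0, 4, 0, 0, -1, 0, 0, 0, 4, 0, 0, 0, 0, 0, 0, 4, 0, 0, 0, 0, 0, 0, 4])

```text
t: 8.07
position: [0.6816, 0.021, 0.1814]
eef_rot: [-2.965, 0.004, 1.543]
ft_force: [-0.3, -0.0, 0.2]
grip_width: 0.0398
grasp_force: 0.0
```

Run:
```python
from h import *
f=shot('wrist','w1');s=manip.read_state();print(s['position'],s['eef_rot'],s['grip_width'])
for p in [(.685,.0728,.149),(.685,-.027,.149)]: print(proj(f,p))
```

```text
[0.68213422 0.02135178 0.1822796 ] [-2.9668032   0.00319011  1.54288421] 0.039905403155901985
[337.305749   151.87352604]
[339.767519   302.75094493]
```

View pics/w1.png

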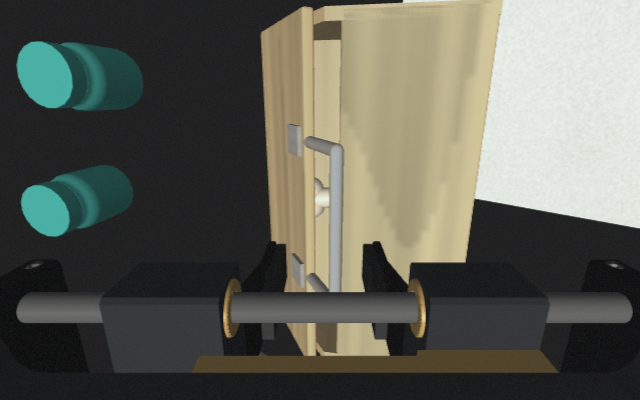

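The wrist view shows the bar at column ~336, rows 148–290, with the fingers straddling it at columns 282 and 368. Its x comes out near 0.684, as predicted. Descend and grip.

Call:
step_arm(increments=[0, 0, -1.5, 0, 0, 0, 4, 0, 0, -1.5, 0, 0, 0, 4, 0, 0, -1, 0, 0, 0, 4, 0, 0, -0.8, 0, 0, 0, 4, 0, 0, 0, 0, 0, 0, 4])

```text
t: 8.53
position: [0.6811, 0.0227, 0.1311]
eef_rot: [-2.962, 0.003, 1.545]
ft_force: [-0.3, 0.5, -0.2]
grip_width: 0.04
grasp_force: 0.0
```

Call:
step_arm(increments=[0, 0, 0, 0, 0, 0, 0.5, 0, 0, 0, 0, 0, 0, 0.5, 0, 0, 0, 0, 0, 0, 0.5, 0, 0, 0, 0, 0, 0, 0.5, 0, 0, 0, 0, 0, 0, 0.5])

```text
t: 8.95
position: [0.683, 0.0233, 0.1346]
eef_rot: [-2.968, 0.002, 1.545]
ft_force: [-0.2, -0.7, 0.4]
grip_width: 0.0146
grasp_force: 0.0
```

Call:
step_arm(increments=[0, 0, 0, 0, 0, 0, 0.5, 0, 0, 0, 0, 0, 0, 0.5, 0, 0, 0, 0, 0, 0, 0.5, 0, 0, 0, 0, 0, 0, 0.5, 0, 0, 0, 0, 0, 0, 0.5])

```text
t: 9.37
position: [0.6824, 0.0233, 0.1339]
eef_rot: [-2.966, 0.002, 1.545]
ft_force: [-1.7, 0.5, 0.3]
grip_width: 0.0067
grasp_force: 30.0
```

Run:
```python
import numpy as np
a=np.radians(np.linspace(53.05,181.7,26));p=13.6*np.c_[np.cos(a),np.sin(a)]
print(np.diff(p,axis=0).round(2).tolist())
```

```text
[[-1.01, 0.69], [-1.07, 0.6], [-1.11, 0.5], [-1.15, 0.4], [-1.19, 0.29], [-1.21, 0.18], [-1.22, 0.07], [-1.22, -0.04], [-1.21, -0.14], [-1.19, -0.25], [-1.17, -0.36], [-1.13, -0.46], [-1.08, -0.56], [-1.03, -0.66], [-0.97, -0.75], [-0.9, -0.83], [-0.82, -0.91], [-0.73, -0.98], [-0.64, -1.04], [-0.55, -1.09], [-0.45, -1.14], [-0.34, -1.17], [-0.24, -1.2], [-0.13, -1.21], [-0.02, -1.22]]
```

Call:
step_arm(increments=[-1.01, 0.02, 0.69, 0, 0, 0, 0.5, -1.07, 0.03, 0.6, 0, 0, 0, 0.5, -1.11, 0.03, 0.5, 0, 0, 0, 0.5, -1.15, 0.03, 0.4, 0, 0, 0, 0.5, -1.19, 0.03, 0.29, 0, 0, 0, 0.5])

```text
t: 9.78
position: [0.6251, 0.0249, 0.1576]
eef_rot: [-2.965, 0.002, 1.546]
ft_force: [0.4, 1.6, -13.1]
grip_width: 0.0068
grasp_force: 30.0
```

Call:
step_arm(increments=[-1.21, 0.03, 0.18, 0, 0, 0, 0.5, -1.22, 0.03, 0.07, 0, 0, 0, 0.5, -1.22, 0.03, -0.04, 0, 0, 0, 0.5, -1.21, 0.03, -0.14, 0, 0, 0, 0.5, -1.19, 0.03, -0.25, 0, 0, 0, 0.5])

```text
t: 10.2
position: [0.5666, 0.0267, 0.1545]
eef_rot: [-2.971, -0.0, 1.546]
ft_force: [9.4, 3.5, -24.3]
grip_width: 0.0069
grasp_force: 30.0
```

Call:
step_arm(increments=[-1.15, 0.03, -0.5, 0, 0, 0, 0.5, -1.11, 0.03, -0.46, 0, 0, 0, 0.5, -1.06, 0.03, -0.55, 0, 0, 0, 0.5, -1.01, 0.03, -0.65, 0, 0, 0, 0.5, -0.95, 0.03, -0.74, 0, 0, 0, 0.5])

```text
t: 10.62
position: [0.518, 0.0281, 0.1284]
eef_rot: [-2.98, -0.0, 1.545]
ft_force: [11.8, 1.6, -11.1]
grip_width: 0.0071
grasp_force: 30.0
```

Call:
step_arm(increments=[-0.88, 0.02, -0.82, 0, 0, 0, 0.5, -0.8, 0.02, -0.9, 0, 0, 0, 0.5, -0.72, 0.02, -0.97, 0, 0, 0, 0.5, -0.63, 0.02, -1.03, 0, 0, 0, 0.5, -0.54, 0.01, -1.08, 0, 0, 0, 0.5])

```text
t: 11.03
position: [0.4829, 0.0292, 0.0818]
eef_rot: [-2.98, 0.0, 1.545]
ft_force: [8.9, 1.1, -2.0]
grip_width: 0.0067
grasp_force: 30.0
```

Call:
step_arm(increments=[-0.43, 0.01, -1.13, 0, 0, 0, 0.5, -0.32, 0.01, -1.16, 0, 0, 0, 0.5, -0.22, 0, -1.19, 0, 0, 0, 0.5, -0.12, 0, -1.2, 0, 0, 0, 0.5, 0, 0, -1.21, 0, 0, 0, 0.5])

```text
t: 11.45
position: [0.4717, 0.0295, 0.0232]
eef_rot: [-2.978, 0.001, 1.545]
ft_force: [-1.5, -0.3, 51.6]
grip_width: 0.0067
grasp_force: 30.0
```

Call:
step_arm(increments=[0, 0, -0.2, 0, 0, 0, 0.5, 0, 0, -0.1, 0, 0, 0, 0.5, 0, 0, 0, 0, 0, 0, 0.5, 0, 0, 0, 0, 0, 0, 0.5, 0, 0, 0, 0, 0, 0, 0.5])

```text
t: 11.87
position: [0.4714, 0.0295, 0.0219]
eef_rot: [-2.976, 0.002, 1.545]
ft_force: [0.7, -0.2, 16.6]
grip_width: 0.0069
grasp_force: 30.0
```

Call:
step_arm(increments=[0, 0, 0, 0, 0, 0, 2, 0, 0, 0, 0, 0, 0, 2, 0, 0, 0, 0, 0, 0, 2, 0, 0, 0, 0, 0, 0, 2, 0.17, 0, 1, 0, 0, 0, 2])

```text
t: 12.28
position: [0.4671, 0.0282, 0.0272]
eef_rot: [-2.963, 0.003, 1.545]
ft_force: [0.6, -0.3, 0.9]
grip_width: 0.0199
grasp_force: 0.0
```

Call:
step_arm(increments=[0.35, 0, 2, 0, 0, 0, 2, 0.5, 0, 3, 0, -2, 0, 2, 0.5, 0, 3, 0, -2, 0, 2, 0, 0, 4, 0, -2, 0, 2, -1, 0, 4, 0, -2, 0, 2])

```text
t: 12.7
position: [0.4736, 0.0289, 0.1899]
eef_rot: [-3.108, -0.003, 1.545]
ft_force: [0.4, -1.0, 1.1]
grip_width: 0.0198
grasp_force: 0.0
```

Call:
step_arm(increments=[-1, 0, 3, 0, -2, 0, 2, -1, 0, 3, 0, 0, 0, 2, -1, -3, 1, 0, 0, 0, 2, 0, -4, 0, 0, 0, 0, 2, 0, -4, 0, 0, 0, 0, 2])

```text
t: 13.12
position: [0.4424, -0.0816, 0.2603]
eef_rot: [3.138, 0.0, 1.548]
ft_force: [1.8, -0.3, -0.0]
grip_width: 0.0204
grasp_force: 0.0
```

Call:
step_arm(increments=[0, -4, 0, 0, 0, 0, 5, 0, -4, 0, 0, 0, 0, 5, 0, -4, 0, 0, 0, 0, 5, 0, -2, 0, 0, 0, 0, 5, 0, 0, 0, 0, 0, 0, 5])

```text
t: 13.53
position: [0.4414, -0.2268, 0.258]
eef_rot: [-3.141, -0.001, 1.536]
ft_force: [0.0, -0.1, -0.6]
grip_width: 0.0449
grasp_force: 0.0
```

Run:
```python
from h import *
f=shot('top','t2');g=shot('side','s2');s=manip.read_state();print(s['position'],s['eef_rot'],s['qpos'])
a=cv2.resize(f['img'][90:250,235:435],(600,480),interpolation=cv2.INTER_CUBIC)
b=cv2.resize(g['img'][110:300,300:460],(404,480),interpolation=cv2.INTER_CUBIC)[:,:200] 
cv2.imwrite('pics/t2c.png',a[:,:,::-1])
```

```text
[ 0.44229619 -0.22122853  0.25818348] [-3.14109276 -0.00346918  1.54361434] [ 0.87092783  0.18391795 -0.55651692  1.87857277  0.104514    1.11003999
  0.24808222]
```

View pics/t2c.png

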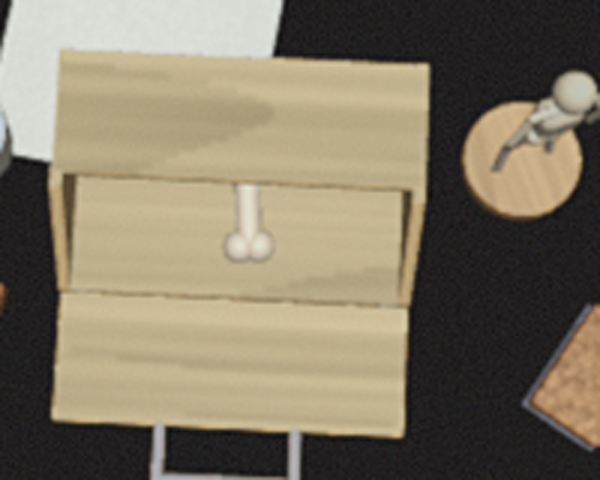

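Door is fully down. The bone's near knobs are at crop (248,246), its tip is at crop row ~261, and the shaft runs under the roof edge at crop (247,184). Measuring it.

Run:
```python
from h import *
f=load('t2');c=lambda u,v,z:back(f,u/3+235-.33,v/3+90-.33,z).round(4)
y=-.0262;X=np.array([np.cos(y),np.sin(y)]);Y=np.array([-np.sin(y),np.cos(y)]);o=np.array([.6045,.0249])
for n,u,v,z in [('tip',248,262,.050),('knobtop',248,246,.063),('shaftnear',247,228,.058),('shaftfar',247.5,188,.058),('shaftL',236,205,.053),('shaftR',258,205,.053),('roofedge',60,172,.115),('roofedgeR',412,187,.115),('hingeL',62,291,.04),('hingeR',405,304,.04),('bar',228,477,.036),('doorfreeL',53,419,.04),('doorfreeR',403,437,.04)]:
    p=c(u,v,z);d=p[:2]-o;print(n,p,(d@X).round(4),(d@Y).round(4))
```

```text
tip [0.6342 0.0162 0.05  ] 0.0299 -0.0079
knobtop [0.6437 0.0163 0.063 ] 0.0394 -0.0076
shaftnear [0.6581 0.0173 0.058 ] 0.0538 -0.0062
shaftfar [0.6882 0.0175 0.058 ] 0.0839 -0.0052
shaftL [0.6764 0.0258 0.053 ] 0.0719 0.0028
shaftR [0.6767 0.0095 0.053 ] 0.0726 -0.0135
roofedge [0.6833 0.1476 0.115 ] 0.0756 0.1247
roofedgeR [ 0.6771 -0.097   0.115 ] 0.0758 -0.12
hingeL [0.6117 0.1541 0.04  ] 0.0038 0.1293
hingeR [ 0.6065 -0.101   0.04  ] 0.0053 -0.1258
bar [0.4765 0.028  0.036 ] -0.128 -0.0003
doorfreeL [0.5164 0.1572 0.04  ] -0.0915 0.1299
doorfreeR [ 0.5078 -0.0998  0.04  ] -0.0934 -0.1272
```

Call:
step_arm(increments=[1.2, 1.59, 0, 0, 0, 6.1, 6, 1.2, 1.59, 0, 0, 0, 6.1, 6, 1.2, 1.59, 0, 0, 0, 6.1, 6, 1.2, 1.59, 0, 0, 0, 6.1, 6, 1.2, 1.59, 0, 0, 0, 6.1, 6])

```text
t: 14.05
position: [0.5029, -0.1385, 0.2587]
eef_rot: [3.141, -0.002, 2.086]
ft_force: [-0.4, -0.5, -1.0]
grip_width: 0.0591
grasp_force: 0.0
```

Call:
step_arm(increments=[1.2, 1.59, 0, 0, 0, 6.1, 6, 1.2, 1.59, 0, 0, 0, 6.1, 6, 1.2, 1.59, 0, 0, 0, 6.1, 6, 1.2, 1.59, 0, 0, 0, 6.1, 6, 1.2, 1.59, 0, 0, 0, 6.1, 6])

```text
t: 14.47
position: [0.5626, -0.0589, 0.2588]
eef_rot: [3.141, -0.002, 2.619]
ft_force: [0.1, -0.6, 0.3]
grip_width: 0.0603
grasp_force: 0.0
```

Call:
step_arm(increments=[1.2, 1.59, 0, 0, 0, 6.1, 6, 1.2, 1.59, 0, 0, 0, 6.1, 6, 1.2, 1.59, 0, 0, 0, 6.1, 6, 1.2, 1.59, 0, 0, 0, 6.1, 6, 1.2, 1.59, 0, 0, 0, 6.1, 6])

```text
t: 14.88
position: [0.6222, 0.0205, 0.2589]
eef_rot: [3.141, -0.002, -3.132]
ft_force: [0.1, 0.7, -0.0]
grip_width: 0.0602
grasp_force: 0.0
```

Call:
step_arm(increments=[0, 0, -1.5, 0, -5, 0, 6, 0, 0, -1.5, 0, -5, 0, 6, 0, 0, -1.5, 0, -5, 0, 6, 0, 0, -1.5, 0, -5, 0, 6, 0, 0, -1.5, 0, -5, 0, 6])

```text
t: 15.3
position: [0.6217, 0.02, 0.1836]
eef_rot: [3.14, 0.438, -3.138]
ft_force: [0.2, -1.5, -0.6]
grip_width: 0.0598
grasp_force: 0.0
```

Run:
```python
from h import *
f=shot('wrist','w2');s=manip.read_state();print(s['position'],s['eef_rot'],s['qpos'].round(2),s['grip_width'])
from scipy.spatial.transform import Rotation as R
print(R.from_euler('xyz',s['eef_rot']).as_matrix().round(3))
for p in [(.632,.0163,.05),(.677,.0175,.062),(.6785,.0175,.115)]: print(proj(f,p))
```

```text
[0.61393029 0.01918325 0.17689379] [-3.1392775   0.42749832 -3.1349608 ] [ 0.54  0.35 -0.81  2.02  0.67  0.53  0.87] 0.05999932907589066
[[-0.91  -0.006  0.415]
 [-0.006  1.     0.   ]
 [-0.415 -0.002 -0.91 ]]
[319.48846672 139.31813953]
[320.93191042 189.43596674]
[320.59115045 234.32931643]
```

View pics/w2.png

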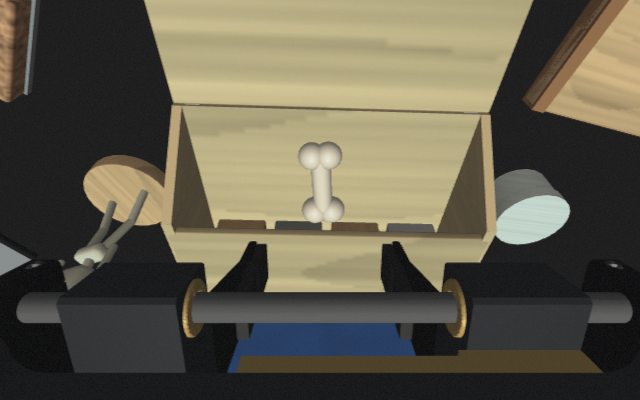

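The wrist view shows the whole bone: near tip at (320,142), shaft at (321,183), far tip at (323,222), roof edge along row ~234.

Run:
```python
from h import *
f=load('w2')
for n,u,v,z in [('near',320,142,.053),('far',323,222,.053),('mid',321.5,183,.058),('s1',320.5,172,.058),('s2',322.5,195,.058),('roofL',168,230,.115),('roofR',490,238,.115),('hingeL',172,104,.04),('hingeR',493,114,.04)]: print(n,back(f,u,v,z).round(4))
s=manip.read_state();print(s['position'],s['eef_rot'])
```

```text
near [0.6327 0.0167 0.053 ]
far [0.7285 0.0195 0.053 ]
mid [0.6728 0.018  0.058 ]
s1 [0.6603 0.0171 0.058 ]
s2 [0.6872 0.0189 0.058 ]
roofL [ 0.6738 -0.1016  0.115 ]
roofR [0.6825 0.1532 0.115 ]
hingeL [ 0.6056 -0.1027  0.04  ]
hingeR [0.6135 0.1596 0.04  ]
[0.61393029 0.01918325 0.17689379] [-3.1392775   0.42749832 -3.1349608 ]
```

Call:
step_arm(increments=[0, -0.1, 0, 0, 0, 1, 6, 0, 0, 0, 0, 0, 0, 6, 0, 0, 0, 0, 0, 0, 6, 0, 0, 0, 0, 0, 0, 6, 0, 0, 0, 0, 0, 0, 6])

```text
t: 15.77
position: [0.6236, 0.0169, 0.1841]
eef_rot: [3.141, 0.435, -3.124]
ft_force: [-0.1, -0.4, -0.1]
grip_width: 0.0601
grasp_force: 0.0
```

Call:
step_arm(increments=[0, 0.1, -2.8, 0, 0, 0, 6, 0.93, 0, -2, 0, 0, 0, 6, 0.93, 0, -2, 0, 0, 0, 6, 0.7, 0, -1.5, 0, 0, 0, 6, 0, 0, 0, 0, 0, 0, 6])

```text
t: 16.18
position: [0.648, 0.0171, 0.0972]
eef_rot: [-3.142, 0.429, -3.124]
ft_force: [0.3, -0.3, 0.1]
grip_width: 0.06
grasp_force: 0.0
```

Call:
step_arm(increments=[0.7, 0, -1.5, 0, 0, 0, 6, 0.7, 0, -1.5, 0, 0, 0, 6, 0.47, 0, -1, 0, 0, 0, 6, 0.3, 0, -0.7, 0, 0, 0, 6, 0, 0, 0, 0, 0, 0, 6])

```text
t: 16.6
position: [0.6701, 0.0173, 0.0527]
eef_rot: [-3.141, 0.433, -3.124]
ft_force: [0.3, -0.4, 0.4]
grip_width: 0.0599
grasp_force: 0.0
```

Call:
step_arm(increments=[0, 0, 0, 0, 0, 0, 6, 0, 0, 0, 0, 0, 0, 6, 0, 0, 0, 0, 0, 0, 6, 0, 0, 0, 0, 0, 0, 6, 0, 0, 0, 0, 0, 0, 6])

```text
t: 17.02
position: [0.6701, 0.0171, 0.0538]
eef_rot: [-3.141, 0.435, -3.124]
ft_force: [0.2, -0.2, -0.3]
grip_width: 0.0598
grasp_force: 0.0
```

Call:
step_arm(increments=[0.2, 0, -0.3, 0, 0, 0, 6, 0.2, 0.1, -0.3, 0, 0, 0, 6, 0, 0, 0, 0, 0, 0, 6, 0, 0, 0, 0, 0, 0, 1, 0, 0, 0, 0, 0, 0, 1])

```text
t: 17.43
position: [0.674, 0.0184, 0.047]
eef_rot: [-3.142, 0.434, -3.124]
ft_force: [-1.2, 1.4, -0.4]
grip_width: 0.0532
grasp_force: 0.0
```

Call:
step_arm(increments=[0, 0, 0, 0, 0, 0, 1, 0, 0, 0, 0, 0, 0, 1, 0, 0, 0, 0, 0, 0, 1, 0, 0, 0, 0, 0, 0, 1, 0, 0, 0, 0, 0, 0, 1])

```text
t: 17.85
position: [0.674, 0.0182, 0.0472]
eef_rot: [-3.141, 0.434, -3.124]
ft_force: [-0.9, 0.4, -1.1]
grip_width: 0.0213
grasp_force: 0.0
```

Call:
step_arm(increments=[0, 0, 0, 0, 0, 0, 1, 0, 0, 0, 0, 0, 0, 1, 0, 0, 0, 0, 0, 0, 1, 0, 0, 0, 0, 0, 0, 1, 0, 0, 0, 0, 0, 0, 1])

```text
t: 18.27
position: [0.674, 0.0182, 0.0472]
eef_rot: [-3.141, 0.434, -3.124]
ft_force: [-0.1, -0.5, 0.8]
grip_width: 0.0169
grasp_force: 29.9
```

Call:
step_arm(increments=[0, 0, 0.5, 0, 0, 0, 1, 0, 0, 0.7, 0, 0, 0, 1, -1, 0, 0, 0, 0, 0, 1, -1.5, 0, 0, 0, 0, 0, 1, -2, 0, 0, 0, 0, 0, 1])

```text
t: 18.68
position: [0.629, 0.0182, 0.0597]
eef_rot: [3.141, 0.435, -3.125]
ft_force: [-0.3, 0.7, -0.1]
grip_width: 0.0171
grasp_force: 29.9
```

Call:
step_arm(increments=[-2, 0, 0.2, 0, 0, 0, 1, -1.5, 0, 0.3, 0, 0, 0, 1, -1, 0, 1, 0, 0, 0, 1, -0.5, 0, 2, 0, 0, 0, 1, 0, 0, 2, 0, 0, 0, 1])

```text
t: 19.1
position: [0.5759, 0.0184, 0.1138]
eef_rot: [-3.14, 0.43, -3.122]
ft_force: [0.7, 0.5, -0.8]
grip_width: 0.0171
grasp_force: 29.9
```

Call:
step_arm(increments=[0, 0, 2, 0, 0, 0, 1, 0, 0, 2, 0, 0, 0, 1, 0, 0, 1.5, 0, 0, 0, 1, 0, 1, 0.5, 0, 0, 0, 1, 0, 2, 0, 0, 0, 0, 1])

```text
t: 19.52
position: [0.5793, 0.0458, 0.1753]
eef_rot: [-3.14, 0.436, -3.129]
ft_force: [-0.4, -0.2, -0.6]
grip_width: 0.0172
grasp_force: 29.9
```

Call:
step_arm(increments=[0, 3, 0, 0, 0, 0, 1, 0, 3, 0, 0, 0, 0, 1, 0, 3, 0, 0, 0, 0, 1, 0, 3, 0, 0, 0, 0, 1, 0, 3, 0, 0, 0, 0, 1])

```text
t: 19.93
position: [0.5778, 0.2002, 0.1736]
eef_rot: [-3.141, 0.434, -3.123]
ft_force: [0.8, -0.3, -0.0]
grip_width: 0.0174
grasp_force: 29.9
```

Call:
step_arm(increments=[0, 3, 0, 0, 0, 0, 1, 0, 3, 0, 0, 0, 0, 1, 0, 2, 0, 0, 0, 0, 1, 0, 1, 0, 0, 0, 0, 1, 0, 0, 0, 0, 0, 0, 1])

```text
t: 20.35
position: [0.5774, 0.2918, 0.1738]
eef_rot: [3.14, 0.434, -3.119]
ft_force: [0.1, -0.3, -0.6]
grip_width: 0.017
grasp_force: 29.9
```

Run:
```python
from h import *
f=shot('top','t3');shot('side','s3');s=manip.read_state();print(s['position'],s['eef_rot'],s['grip_width'],s['grasp_force'],s['qpos'].round(2))
```

```text
[0.57851318 0.28713833 0.17338515] [-3.1393415   0.43316665 -3.12329009] 0.01707450578745731 29.931161105632782 [-0.06  0.42 -0.74  1.93  0.89  0.74  0.25]
```

View pics/s3.png

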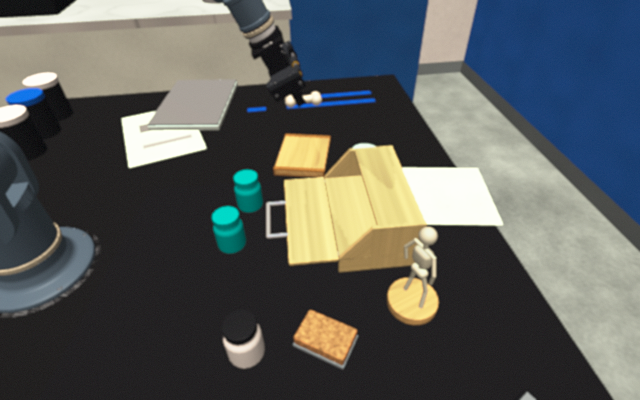

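The side view shows the door down and the jar, block and figure undisturbed. The bone is held at (303,99), and I'll check that it's level.

Run:
```python
from h import *
f=load('s3')
for dx in (-.034,.034):print(proj(f,(.5828+dx,.289+dx*.02,.1796)).round(1))
cv2.imwrite('pics/s3c.png',cv2.resize(f['img'][60:120,260:340],None,fx=7,fy=7,interpolation=cv2.INTER_CUBIC)[:,:,::-1])
```

```text
[288.9 100.1]
[316.6  97.7]
```

View pics/s3c.png

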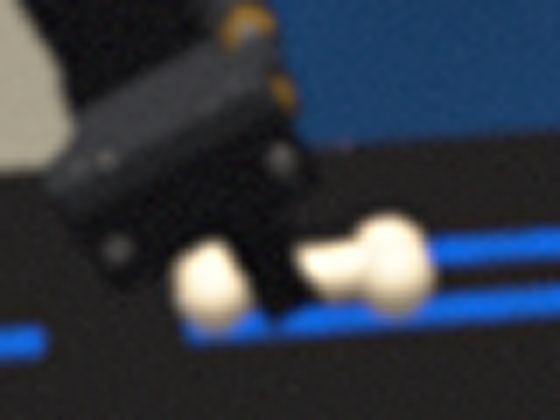

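The bone is level and sits where predicted: ends at (290,100.7) and (316,97.9). Lowering onto the board.

Call:
step_arm(increments=[-0.35, 0.3, -2, 0, 0, 0, 1, -0.35, 0.3, -3, 0, 0, 0, 1, 0, 0, -3, 0, 0, 0, 1, 0, 0, -2.5, 0, 0, 0, 1, 0, 0, -1.5, 0, 0, 0, 1])

```text
t: 20.87
position: [0.5713, 0.29, 0.051]
eef_rot: [-3.137, 0.431, -3.125]
ft_force: [0.1, 0.2, 0.1]
grip_width: 0.0171
grasp_force: 29.9
```

Call:
step_arm(increments=[0, 0, -1, 0, 0, 0, 1, 0, 0, -0.5, 0, 0, 0, 1, 0, 0, -0.3, 0, 0, 0, 1, 0, 0, 0, 0, 0, 0, 1, 0, 0, 0, 0, 0, 0, 1])

```text
t: 21.28
position: [0.5726, 0.2937, 0.0369]
eef_rot: [3.141, 0.435, -3.125]
ft_force: [-0.7, 1.0, -0.0]
grip_width: 0.0173
grasp_force: 29.9
```

Call:
step_arm(increments=[0, 0, -0.2, 0, 0, 0, 1, 0, 0, -0.2, 0, 0, 0, 1, 0, 0, -0.1, 0, 0, 0, 1, 0, 0, 0, 0, 0, 0, 1, 0, 0, 0, 0, 0, 0, 1])

```text
t: 21.7
position: [0.572, 0.2943, 0.0312]
eef_rot: [-3.141, 0.434, -3.124]
ft_force: [0.9, 0.0, 0.1]
grip_width: 0.0169
grasp_force: 29.9
```

Call:
step_arm(increments=[0, 0, -0.1, 0, 0, 0, 1, 0, 0, -0.1, 0, 0, 0, 1, 0, 0, -0.1, 0, 0, 0, 1, 0, 0, 0, 0, 0, 0, 1, 0, 0, 0, 0, 0, 0, 1])

```text
t: 22.12
position: [0.5719, 0.2942, 0.028]
eef_rot: [-3.141, 0.434, -3.124]
ft_force: [-0.8, -0.9, 0.1]
grip_width: 0.0172
grasp_force: 29.9
```

Call:
step_arm(increments=[0, 0, -0.05, 0, 0, 0, 1, 0, 0, 0, 0, 0, 0, 1, 0, 0, -0.05, 0, 0, 0, 1, 0, 0, 0, 0, 0, 0, 1, 0, 0, 0, 0, 0, 0, 1])

```text
t: 22.53
position: [0.5721, 0.2943, 0.0272]
eef_rot: [-3.142, 0.434, -3.124]
ft_force: [-0.4, 0.4, -0.1]
grip_width: 0.0173
grasp_force: 29.9
```

Call:
step_arm(increments=[0, 0, -0.05, 0, 0, 0, 1, 0, 0, 0, 0, 0, 0, 1, 0, 0, 0, 0, 0, 0, 1, 0, 0, 0, 0, 0, 0, 1, 0, 0, 0, 0, 0, 0, 1])

```text
t: 22.95
position: [0.5721, 0.2943, 0.0271]
eef_rot: [-3.141, 0.435, -3.124]
ft_force: [-2.1, -1.3, 5.1]
grip_width: 0.0173
grasp_force: 29.9
```

Call:
step_arm(increments=[0, 0, -0.05, 0, 0, 0, 1, 0, 0, 0, 0, 0, 0, 1, 0, 0, 0, 0, 0, 0, 1, 0, 0, 0, 0, 0, 0, 1, 0, 0, 0, 0, 0, 0, 1])

```text
t: 23.37
position: [0.5721, 0.2943, 0.027]
eef_rot: [-3.141, 0.435, -3.124]
ft_force: [-4.4, -2.3, 9.2]
grip_width: 0.0173
grasp_force: 29.9
```

Call:
step_arm(increments=[0, 0, 0.05, 0, 0, 0, 2, 0, 0, 0, 0, 0, 0, 3, 0, 0, 0, 0, 0, 0, 4, 0, 0, 0, 0, 0, 0, 5, 0, 0, 0, 0, 0, 0, 6])

```text
t: 23.78
position: [0.572, 0.2941, 0.0263]
eef_rot: [-3.141, 0.434, -3.124]
ft_force: [0.2, -1.2, 0.3]
grip_width: 0.0391
grasp_force: 0.0
```

Call:
step_arm(increments=[0, 0, 0, 0, 0, 0, 6, 0, 0, 0, 0, 0, 0, 6, 0, 0, 0, 0, 0, 0, 6, -0.42, 0, 0.91, 0, 0, 0, 6, -0.42, 0, 0.91, 0, 0, 0, 6])

```text
t: 24.2
position: [0.5633, 0.2939, 0.0444]
eef_rot: [-3.141, 0.433, -3.124]
ft_force: [0.1, -0.4, 0.6]
grip_width: 0.0596
grasp_force: 0.0
```

Call:
step_arm(increments=[-0.84, 0, 1.82, 0, 0, 0, 6, -1.26, 0, 2.73, 0, 0, 0, 6, -1.26, 0, 2.73, 0, 0, 0, 6, -1.26, 0, 2.73, 0, 0, 0, 6, -1, 0, 3, 0, 0, 0, 6])

```text
t: 24.62
position: [0.5058, 0.294, 0.1755]
eef_rot: [-3.14, 0.432, -3.122]
ft_force: [0.4, 1.4, 0.5]
grip_width: 0.0601
grasp_force: 0.0
```

Call:
step_arm(increments=[0, 1, 3, 0, 5, 0, 6, 0, 3, 3, 0, 5, 0, 6, 0, 4, 0, 0, 5, 0, 6, 0, 4, 0, 0, 5, 0, 6, 0, 4, 0, 0, 5, 0, 6])

```text
t: 25.03
position: [0.5085, 0.4543, 0.2352]
eef_rot: [3.134, -0.002, -3.128]
ft_force: [0.8, -0.4, 0.4]
grip_width: 0.06
grasp_force: 0.0
```

Run:
```python
from h import *
f=shot('top','t4');g=shot('side','s4');s=manip.read_state();print(s['position'],s['t'])
a=cv2.resize(f['img'][90:250,130:450],(800,400),interpolation=cv2.INTER_CUBIC)
b=np.zeros((200,800,3),np.uint8);b[:,:500]=cv2.resize(g['img'][120:280,220:620],(500,200))
cv2.imwrite('pics/f.png',np.vstack([a,b])[:,:,::-1])
```

```text
[0.50854965 0.45856507 0.2300332 ] 25.1333
```

View pics/f.png

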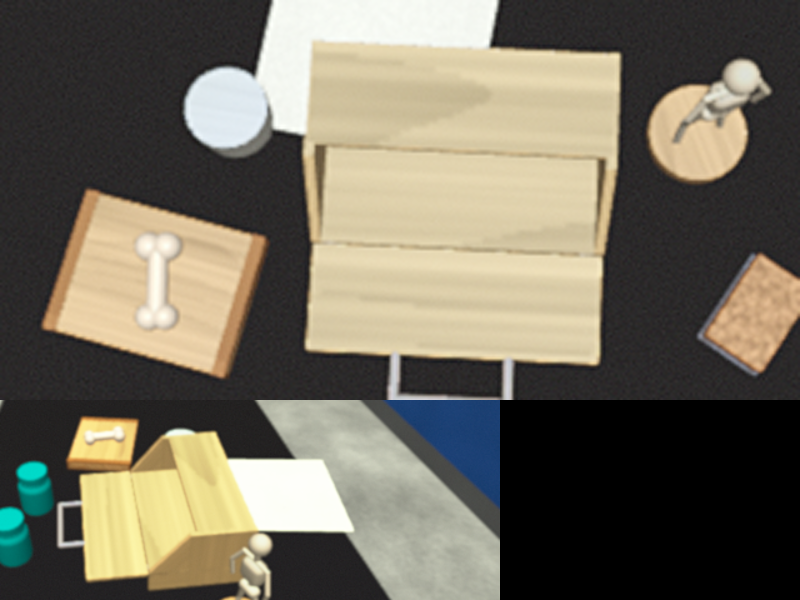

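The bone lies well inside the board: crop (157,282) on a board spanning (45–265, 190–377). The door is fully down and the tin, figure and block haven't moved. Handing in.

```bash
python3 -c "
from rig import manip
print(manip.job_done())"
```

```text
the job is handed in; nothing more can be done
None
```

I handed the job in at about 25 s: the jar stands upright, clear of the door; the door is fully down; the bone lies wholly on the board; and the sanding block, tin and figure look unmoved.

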